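# Strap down the well block on the lab shaker

## Robot

A 6-joint arm with a two-finger parallel gripper is mounted at the origin on the work surface. World frame = base frame: x ahead of the robot, y to its left, z up, the work surface at z = 0. Lengths are in m, angles in rad, forces in N, time in s.
With the tool pointing down it reaches from about 0.35 to 0.975 m from the base axis. Payload 17.4 kg.
Tool frame: the origin (TCP) lies midway between the tips of the shut fingers; the grasp point (between the pads) lies 19 mm behind it; z points along the fingers, y is the direction in which the jaws open and shut (so a half turn about z gives the same grasp; the last joint's range is limited). The gripper opens to 85 mm and grips with 20 to 120 N. Pads are 22 mm wide; open, the fingers measure 114 mm over their backs; the gripper's body (76 mm by 85 mm) begins 54 mm behind the grasp point. The pads swing forward as they close: fully open they stand 13 mm farther back than shut.
Start: joints at [-1.296, 0.116, 1.442, -0, 1.584, -0.038], TCP at [0.208, -0.642, 0.231] pointing down, gripper open.
Joint ranges: [-2.83, 2.83], [-0.83, 2.19], [0.07, 2.5], [-1.14, 4.28], [0.01, 3], [-2.97, 2.97]. Speed limits (rad/s): [1.89, 1.89, 2.22, 3.14, 3.14, 3.14].

## Interface

Orientations are given as a unit quaternion [x, y, z, w].
In Python, from rig import bot, optics gives the robot as it stands.
- The arm moves only by the tool play_rows, never from a script. Its argument "plan" is a list of rows, each an object with "xyz": the shift along the tool's x, y, z in mm, a list of three; "angular": the turn, a rotation vector about the tool's x, y, z in degrees, a list of three; "grip": the finger opening in mm, from 0 to 85.4. A call has 1 to 8 rows; each row shifts and turns the pose as measured when the row begins, along the tool's axes as they then stand; what a row does not reach is not made up. A row lasts 1/8 s, in which the tool goes at most 62.5 mm and 10.7 degrees, less where a joint would pass 70% of its speed; a pose out of reach is approached as far as the arm can. A call with a gripper value outside its range is refused whole. The fingers move at their own pace and stop on an object; "squeeze" is the grip in N (left out, the last holds). Time passes only in rows, so rows that do not move let the fingers close. It gives the time, the measured TCP pose, the force and the opening at its end, in the units of the state.
- bot.get_obs(): the state, without advancing time (a new reading comes with each control period).
- optics.capture(name): name is "side" or "top" or "wrist"; returns a dict with "img" (400x640x3 uint8, red, green, blue), "mtx" (3x3 intrinsics, pixels), "D" ([k1, k2, p1, p2, k3] as OpenCV has them; the pictures are not rectified), "rvec" (rotation vector, rad) and "tvec" (3), from world to camera coordinates, as OpenCV has them; the wrist camera has in their place "T_tool_cam" (4x4, takes a point from camera to tool coordinates, whose origin is the TCP and whose axes are the flange's). Camera axes: x right, y down, z forward; pixel columns grow to the right and rows downward; lengths in m; the calibration is good to about 2 mm. A picture is of the moment at which its call begins: read the wrist's pose just before it. There is no depth.
- bot.finish_job(): hands the job in, once; it reports no verdict.
The state is a dict: "t": time; "joint_pos": joint angles; "joint_vel": joint speeds; "joint_efforts": joint torques, N m; "eef_pos": TCP position; "orientation": TCP orientation; "contact_force": force on the tool from outside, world axes, zero at the start; "torque": the same for the moment, N m; "opening": opening from 0.0 (shut) to 1.0 (fully open).
Only numpy, scipy, OpenCV 4.12 (cv2) and the standard library are available. Lean on these libraries where they do the work, as an engineer would, in place of code of your own. Each camera call takes 0.05 s, during which the arm holds its last target.

## Task

A well block sits in the nest of the bench shaker. With the side or back of a finger push the shaker's steel hold-down strap round until it lies straight across the block, fully home against its stop; only then push the cam lever all the way down to lock it. Nothing needs gripping: lift nothing, leave the block seated in its nest and do not disturb the other things on the bench.

Things in the scene. Friction and masses are not known exactly. Their poses are not given: they have to be found in the camera images.
- shaker: Fixed bench shaker, white base, aluminium platform, 190 mm (its x) by 210 mm (y), platform top 53 mm up. Origin: centre of its underside, on the bench; z up; its -x side (display, two knobs) faces roughly the robot, yaw within 0.45 rad. In this frame the strap pivot is at (0, -70) mm, the lever axle at (0, 85) mm, a dark catch column (the strap's stop), 14 x 26 mm, 135 mm high, at (23, 85) mm.
- strap (a joint): Angle (rad) of the strap about its upright pivot. 0 = fully home, across the block along the shaker's +y, against a firm stop; grows as it opens towards the shaker's -x side (at 1.57 it points along -x). Range 0 to 1.9, starts between 1.1 and 1.7. It swings level and stays where it is left (about 1.2 N at the tab moves it).
- strap_pivot (a point): On the strap's pivot axis, at the height of the strap's underside, 98 mm above the bench. Its y axis points along the strap to the free end. The strap is a flat steel bar 22 mm wide, 8 mm thick, reaching 170 mm from the pivot; its underside stays 4 mm above the block's top.
- strap_tab (a point): Centre of the steel finger tab that stands up from the strap, 100 mm from the pivot along the strap and on its centreline: a plate 6 mm thick across the strap, 36 mm long along it, its top 138 mm above the bench (32 mm above the strap's top face). Pushing it sideways swings the strap.
- lever (a joint): Angle (rad) of the cam lever about its level axle, which runs along the shaker's x. At 0 it is up, rising outwards to the shaker's +y at 1.08 rad (62 degrees) above level; grows as it is pushed down; 1.0 = fully down, nearly level along +y, at a firm stop. Starts between 0 and 0.25. Stays where it is left (about 4 N at the pad moves it).
- lever_axle (a point): Centre of the lever's axle and cam (cam 26 mm across, 22 mm wide along the axle), 121 mm above the bench. The strap's free end passes under it.
- lever_pad (a point): Middle of the upper (inner) face of the lever's grey thumb pad, 68 mm out along the lever from the axle and 9 mm off the line through it. The pad is 24 mm wide, 40 mm long, 10 mm thick; the lever ends 88 mm from the axle.
- block_mid (a point): Centre of the loose white 24-well block seated in the nest: 128 mm (x) by 86 mm (y) by 41 mm high; its underside is 53 mm and its top 94 mm above the bench. Only small corner lips hold it.
- petri: Bystander, loose: short stack of two closed culture dishes, round, 90 mm across, 31 mm high, on the bench off the shaker's lever side. Origin: centre of its underside.
- mortar: Bystander, loose: white ceramic mortar bowl, 96 mm across, 50 mm high, on the bench behind the shaker. Origin: centre of its underside.
- jar: Bystander, loose: small capped glass jar, 48 mm across, 75 mm high, on the bench off the shaker's pivot side. Origin: centre of its underside.
- tuberack: Bystander, loose: steel wire rack with five capped tubes, 60 x 100 mm, 106 mm high, on the bench behind the shaker. Origin: centre of its underside.
- tipbox: Bystander, loose: blue box with a paler lid, 90 x 126 mm, 68 mm high. Origin: centre of its underside.
- bottle: Bystander, loose: round bottle with screw cap, 72 mm across, 150 mm high. Origin: centre of its underside.
- beaker: Bystander, loose: empty glass beaker, 80 mm across, 100 mm high. Origin: centre of its underside.
There are look-alikes about, which are no part of the job. What is shaped like the part that bears block_mid but purple or yellow is not meant.

How it is judged:
By the outcome, as a careful person would: the job done as asked, in the order asked, and still so for the second after the job is handed in, with the robot touching nothing.
It also fails if it takes over 54 s, if anything falls off the work surface, if the arm or the gripper's body presses on something with over 40 N, if the wrist force passes 120 N, or if a joint passes its speed limit or range.

## Working session

There is one attempt and no reset: what is moved stays moved. The work goes in short steps, Python scripts to look and compute and a tool call to move; the robot and the scene stay as the last step left them, time stands still between calls to the robot, and variables do not carry over. Pictures are saved under pics/ and viewed, and the job is handed in when it is done.

Besides the shell and the picture viewer there is one more tool, called after "Emit:" as a command line: name --argument value ..., lists and objects as JSON in quotes. play_rows: Moves the arm, as the interface text tells. Its arguments: {"type":"object","properties":{"plan":{"type":"array"},"squeeze":{"type":"number"}},"required":["plan"]}

```bash
mkdir -p pics; ls; python3 - <<'E'
from rig import bot, optics
import cv2, pickle
o=bot.get_obs(); print(o)
d={}
for n in ["side","top","wrist"]:
    c=optics.capture(n); d[n]=c
    cv2.imwrite(f"pics/{n}0.png",c["img"][:,:,::-1])
    print(n,{k:v for k,v in c.items() if k!="img"})
pickle.dump((o,d),open("cap0.pkl","wb"))
E
```

```text
pics
{'t': 0.0, 'joint_pos': array([-1.29582428e+00,  1.16464303e-01,  1.44229658e+00,  3.27275828e-05,
        1.58400525e+00, -3.78096911e-02]), 'joint_vel': array([-1.79239690e-03,  5.41839139e-04,  5.71424761e-04, -1.57502433e-03,
        4.35066371e-04,  4.13382172e-06]), 'joint_efforts': array([ 4.90972598e-04, -7.31984496e+01, -6.32502437e+01,  1.34635247e-04,
        6.16360630e-03, -1.64048248e-05]), 'eef_pos': array([ 0.20764051, -0.64205409,  0.23055735]), 'orientation': array([ 9.87795650e-01,  1.55754323e-01, -5.31656749e-05, -5.84554334e-04]), 'contact_force': array([-0.68920339, -0.45653005,  0.44509828]), 'torque': array([-0.01308816, -0.02412604, -0.02437366]), 'opening': 1.0024616409438913}
side {'mtx': array([[506.45817754,   0.        , 315.64800811],
       [  0.        , 506.45817754, 197.71214158],
       [  0.        ,   0.        ,   1.        ]]), 'D': array([-0.16362949,  0.        ,  0.        ,  0.        ,  0.        ]), 'rvec': array([ 2.1926044 , -0.14028759,  0.06159088]), 'tvec': array([-0.55968792,  0.15484599,  1.6247538 ])}
top {'mtx': array([[467
[... 235 characters left out ...]
y([ 2.16010798, -2.1682438 ,  0.0790898 ]), 'tvec': array([0.02614455, 0.59090882, 1.62770033])}
wrist {'mtx': array([[322.97602108,   0.        , 318.08597553],
       [  0.        , 322.97602108, 205.59828089],
       [  0.        ,   0.        ,   1.        ]]), 'D': array([-0.00475575,  0.        ,  0.        ,  0.        ,  0.        ]), 'T_tool_cam': array([[ 6.55618064e-04, -9.62168185e-01, -2.72455416e-01,
         7.03223178e-02],
       [ 9.99999777e-01,  5.95740866e-04,  3.02489896e-04,
        -5.46256141e-04],
       [-1.28733329e-04, -2.72455553e-01,  9.62168361e-01,
        -1.42371064e-01],
       [ 0.00000000e+00,  0.00000000e+00,  0.00000000e+00,
         1.00000000e+00]])}
```

View pics/side0.png

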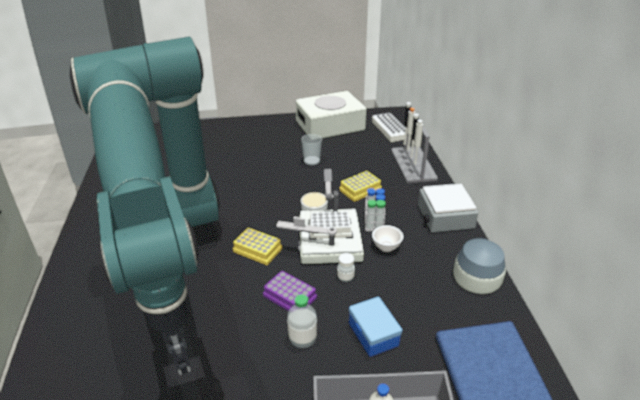

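View pics/top0.png

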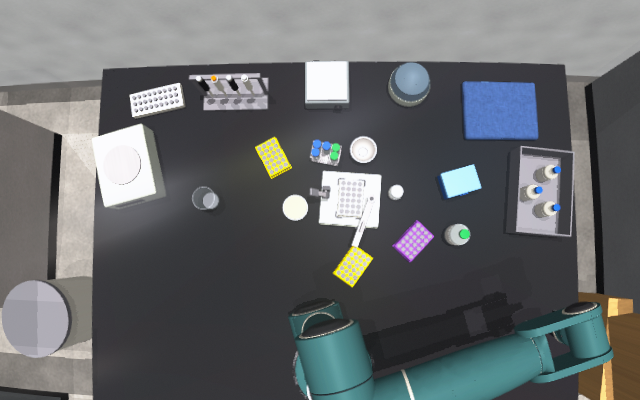

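The side view shows the shaker near (330,232). The strap points towards the robot, with a yellow block at (258,246) near its tip. In the top view the shaker is at (350,199), with the lever on its left at (320,193) and the strap running from (371,199) to (356,247). The look-alikes are yellow blocks at (273,157) and (353,266) and a purple block at (413,241). The white block at (351,198), in the nest, is the one meant. Next I'll take close crops.

```bash
python3 - <<'E'
import cv2
for n,(x0,y0,x1,y1) in {"top":(270,130,430,290),"side":(220,150,420,300)}.items():
    im=cv2.imread(f"pics/{n}0.png")[y0:y1,x0:x1]
    s=600/(y1-y0) if n=="top" else 4
    cv2.imwrite(f"pics/{n}0c.png",cv2.resize(im,None,fx=s,fy=s,interpolation=cv2.INTER_CUBIC))
E
```

```text
(no output)
```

View pics/top0c.png

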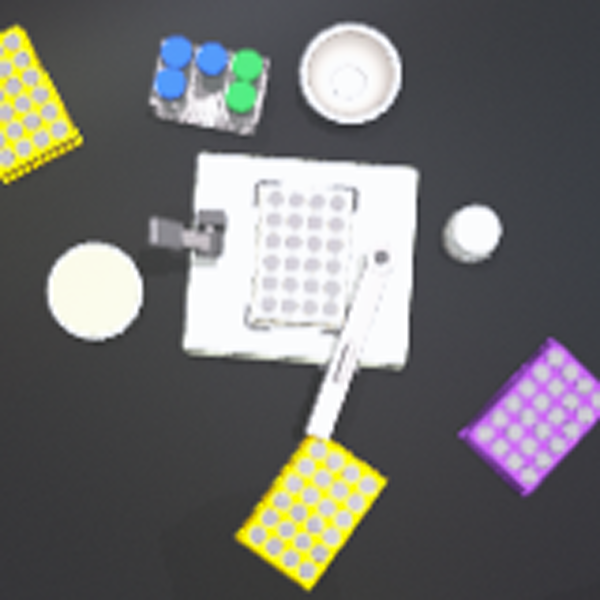

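View pics/side0c.png

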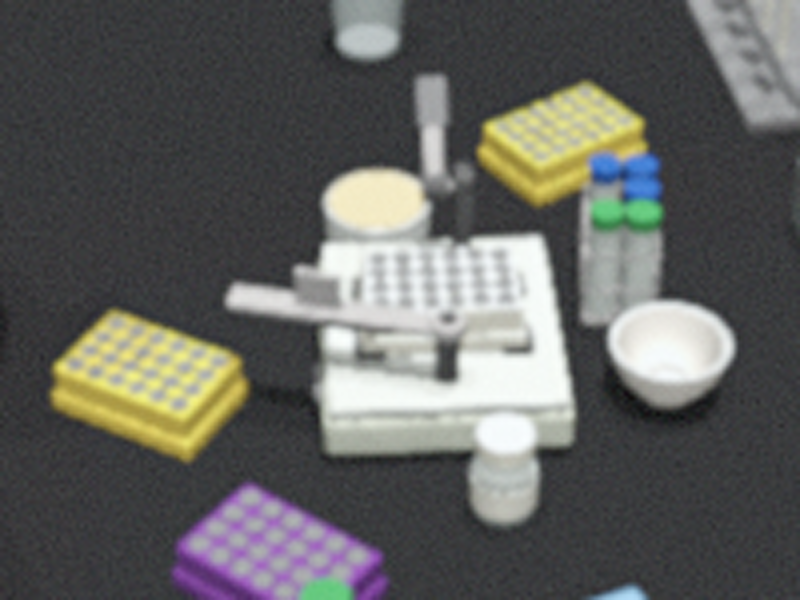

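```bash
cat > h.py <<'E'
import numpy as np, cv2, pickle
from scipy.optimize import least_squares
from scipy.spatial.transform import Rotation as R
def proj(c,P):
    return cv2.projectPoints(np.array(P,float).reshape(-1,1,3),c["rvec"],c["tvec"],c["mtx"],c["D"])[0].reshape(-1,2)
def ray(c,uv,z):
    n=cv2.undistortPoints(np.array(uv,float).reshape(-1,1,2),c["mtx"],c["D"]).reshape(2)
    Rm=cv2.Rodrigues(c["rvec"])[0]; o=-Rm.T@c["tvec"]; d=Rm.T@np.r_[n,1]
    return o+d*(z-o[2])/d[2]
def sh(p,P):
    P=np.array(P,float)/1000; c,s=np.cos(p[2]),np.sin(p[2])
    return np.stack([p[0]+c*P[...,0]-s*P[...,1],p[1]+s*P[...,0]+c*P[...,1],P[...,2]],-1)
def wcam(o,c):
    "wrist cam as world cam"
    T=np.eye(4);T[:3,:3]=R.from_quat(o["orientation"]).as_matrix();T[:3,3]=o["eef_pos"]
    W=np.linalg.inv(T@c["T_tool_cam"]); c=dict(c); c["rvec"]=cv2.Rodrigues(W[:3,:3])[0].ravel(); c["tvec"]=W[:3,3]; return c
E
python3 - <<'E'
from h import *
o,d=pickle.load(open("cap0.pkl","rb"))
t=lambda u,v:(270+u/3.75,130+v/3.75)
s=lambda u,v:(220+u/4,150+v/4)
obs=[("top",(0,-70,108),t(381,257)),("side",(0,-70,108),s(450,318)),("side",(23,85,135),s(463,170)),
("top",(64,43,94),t(258,188)),("top",(64,-43,94),t(352,190)),("top",(-64,43,94),t(250,322)),
("top",(95,105,53),t(200,153)),("top",(95,-105,53),t(418,168)),("top",(-95,-105,53),t(408,366)),("top",(-95,105,53),t(185,350))]
f=lambda p:np.concatenate([proj(d[n],sh(p,P))[0]-uv for n,P,uv in obs])
r=least_squares(f,[0.6,0,0],loss="soft_l1",x_scale=[.1,.1,.1])
print(r.x); print(r.fun.reshape(-1,2).round(1))
p=r.x
piv=sh(p,(0,-70,106)); tip=ray(d["top"],t(319,438),.106); tab=ray(d["top"],t(345,362),.138)
tip2=ray(d["side"],s(230,298),.102)
for q in (tip,tab,tip2):
    v=q-piv; print(q, np.hypot(*v[:2]), np.arctan2(v[1],v[0])-p[2]-np.pi/2)
for th in (1.2,1.3,1.4,1.5,1.6):
    P=[(-L*np.sin(th),-70+L*np.cos(th),z) for L,z in((170,106),(100,138))]
    q=sh(p,P); print(th,[( (proj(d['top'],q)-[270,130])*3.75).round(), ((proj(d['side'],q)-[220,150])*4).round()])
for th in (0,.1,.2,.3):
    a=1.08-th; P=(0,85+88*np.cos(a),121+88*np.sin(a)); q=sh(p,P)
    print(th,((proj(d['top'],q)-[270,130])*3.75).round(), ((proj(d['side'],q)-[220,150])*4).round())
for n,uv,z in (("petri",t(95,290),.031),("yellow",t(312,512),.04),("jar",t(473,232),.075)): print(n,ray(d["top"],uv,z))
E
```

```text
[ 0.5960997  -0.06318936 -0.06785862]
[[-0.1 -0. ]
 [-2.5  1.1]
 [-2.4  0.5]
 [ 0.3 -1.9]
 [ 0.4 -0.9]
 [ 0.1 -0.3]
 [-1.4 -0.7]
 [ 0.3 -1. ]
 [-0.   0.3]
 [-1.   0.8]]
[ 0.42968758 -0.07650104  0.106     ] 0.17126328831711396 1.3022874575183128
[ 0.49611694 -0.09839342  0.138     ] 0.10133866748263622 1.2898519493164065
[ 0.43781308 -0.07584734  0.102     ] 0.16384211448623803 1.282151009484994
1.2 [array([[301., 429.],
       [336., 357.]]), array([[228., 282.],
       [313., 266.]])]
1.3 [array([[319., 437.],
       [347., 361.]]), array([[221., 295.],
       [309., 274.]])]
1.4 [array([[337., 442.],
       [358., 364.]]), array([[216., 309.],
       [306., 282.]])]
1.5 [array([[356., 445.],
       [369., 366.]]), array([[213., 323.],
       [305., 291.]])]
1.6 [array([[375., 447.],
       [380., 367.]]), array([[212., 338.],
       [305., 299.]])]
0 [[157. 232.]] [[421.  78.]]
0.1 [[149. 232.]] [[421.  78.]]
0.2 [[141. 232.]] [[420.  79.]]
0.3 [[134. 232.]] [[420.  80.]]
petri [0.56893937 0.13009291 0.031     ]
yellow [ 0.36096536 -0.07239802  0.04      ]
jar [ 0.61725648 -0.22089916  0.075     ]
```

Shaker fit: (0.596, -0.063), yaw -0.068. The strap is at about 1.30 rad with a measured reach of 171 mm, against 170 mm given. Next I move to a viewing pose with the fingers shut.

```bash
cat >> h.py <<'E'
def rows(o,target,yaw,n):
    "n rows from o to target (m), final yaw deg, tool down"
    M=R.from_quat(o["orientation"]).as_matrix(); p0=o["eef_pos"]; p1=np.array(target)
    y0=np.degrees(np.arctan2(M[1,0],M[0,0])); st=(p1-p0)/n*1000; dy=(yaw-y0)/n
    out=[]
    for i in range(n):
        a=np.radians(y0+dy*i); c,s=np.cos(a),np.sin(a)
        T=np.array([[c,s,0],[s,-c,0],[0,0,-1]])  # columns x,y,z
        out.append('{"xyz":%s,"angular":[0,0,%.1f],"grip":0}'%([round(float(v),1) for v in T.T@st],-dy))
    print("yaw0",round(y0,2)); print(",\n".join(out))
E
python3 - <<'E'
from h import *
from rig import bot
rows(bot.get_obs(),[.52,-.15,.30],70.6,14)
E
```

```text
yaw0 17.92
{"xyz":[32.0, -26.6, -4.9],"angular":[0,0,-3.8],"grip":0},
{"xyz":[33.7, -24.4, -4.9],"angular":[0,0,-3.8],"grip":0},
{"xyz":[35.2, -22.2, -4.9],"angular":[0,0,-3.8],"grip":0},
{"xyz":[36.6, -19.8, -4.9],"angular":[0,0,-3.8],"grip":0},
{"xyz":[37.8, -17.3, -4.9],"angular":[0,0,-3.8],"grip":0},
{"xyz":[38.9, -14.8, -4.9],"angular":[0,0,-3.8],"grip":0},
{"xyz":[39.8, -12.2, -4.9],"angular":[0,0,-3.8],"grip":0},
{"xyz":[40.5, -9.6, -4.9],"angular":[0,0,-3.8],"grip":0},
{"xyz":[41.1, -6.9, -4.9],"angular":[0,0,-3.8],"grip":0},
{"xyz":[41.4, -4.2, -4.9],"angular":[0,0,-3.8],"grip":0},
{"xyz":[41.6, -1.5, -4.9],"angular":[0,0,-3.8],"grip":0},
{"xyz":[41.6, 1.2, -4.9],"angular":[0,0,-3.8],"grip":0},
{"xyz":[41.4, 4.0, -4.9],"angular":[0,0,-3.8],"grip":0},
{"xyz":[41.1, 6.7, -4.9],"angular":[0,0,-3.8],"grip":0}
```

Emit:
play_rows --plan '[{"xyz": [32,-27,-8],"angular": [0,0,-3.8],"grip": 0},{"xyz": [34,-24,-8],"angular": [0,0,-3.8],"grip": 0},{"xyz": [35,-22,-8],"angular": [0,0,-3.8],"grip": 0},{"xyz": [37,-20,-8],"angular": [0,0,-3.8],"grip": 0},{"xyz": [38,-17,-8],"angular": [0,0,-3.8],"grip": 0},{"xyz": [39,-15,-8],"angular": [0,0,-3.8],"grip": 0},{"xyz": [40,-12,-8],"angular": [0,0,-3.8],"grip": 0},{"xyz": [40,-10,-8],"angular": [0,0,-3.8],"grip": 0}]'

```text
t: 1.15
eef_pos: [0.387, -0.3518, 0.2938]
orientation: [0.91, 0.415, 0.0, -0.003]
contact_force: [-0.7, -0.6, 0.2]
opening: -0.001
```

```bash
python3 - <<'E'
from h import *
from rig import bot
o=bot.get_obs();print(o["t"],o["eef_pos"],o["joint_pos"],o["opening"])
rows(o,[.52,-.15,.30],70.6,8)
E
```

```text
1.15 [ 0.38703281 -0.3518321   0.29384451] [-0.78786707 -0.22300709  1.66712129  0.00236953  1.70283379 -0.07284985] -0.0006066738229905058
yaw0 49.05
{"xyz":[29.9, -4.0, -0.8],"angular":[0,0,-2.7],"grip":0},
{"xyz":[30.1, -2.6, -0.8],"angular":[0,0,-2.7],"grip":0},
{"xyz":[30.2, -1.2, -0.8],"angular":[0,0,-2.7],"grip":0},
{"xyz":[30.2, 0.3, -0.8],"angular":[0,0,-2.7],"grip":0},
{"xyz":[30.2, 1.7, -0.8],"angular":[0,0,-2.7],"grip":0},
{"xyz":[30.1, 3.1, -0.8],"angular":[0,0,-2.7],"grip":0},
{"xyz":[29.9, 4.5, -0.8],"angular":[0,0,-2.7],"grip":0},
{"xyz":[29.6, 5.9, -0.8],"angular":[0,0,-2.7],"grip":0}
```

Emit:
play_rows --plan '[{"xyz": [30,-4,-1],"angular": [0,0,-2.7],"grip": 0},{"xyz": [30,-3,-1],"angular": [0,0,-2.7],"grip": 0},{"xyz": [30,-1,-1],"angular": [0,0,-2.7],"grip": 0},{"xyz": [30,0,-1],"angular": [0,0,-2.7],"grip": 0},{"xyz": [30,2,-1],"angular": [0,0,-2.7],"grip": 0},{"xyz": [30,3,-1],"angular": [0,0,-2.7],"grip": 0},{"xyz": [30,5,-1],"angular": [0,0,-2.7],"grip": 0},{"xyz": [0,0,0],"angular": [0,0,0],"grip": 0}]'

```text
t: 2.15
eef_pos: [0.5059, -0.1662, 0.3014]
orientation: [0.825, 0.565, 0.001, -0.003]
contact_force: [0.3, 0.3, 0.1]
opening: -0.002
```

```bash
cat > snap.py <<'E'
import sys
from h import *
from rig import bot,optics
n=sys.argv[1]; o=bot.get_obs(); c=optics.capture("wrist"); c=wcam(o,c)
pickle.dump((o,c),open(f"{n}.pkl","wb")); cv2.imwrite(f"pics/{n}.png",c["img"][:,:,::-1])
print(o["t"],o["eef_pos"],o["contact_force"])
E
python3 snap.py w1
```

```text
2.15 [ 0.50591577 -0.16615718  0.30143306] [0.28462081 0.28557575 0.07143855]
```

View pics/w1.png

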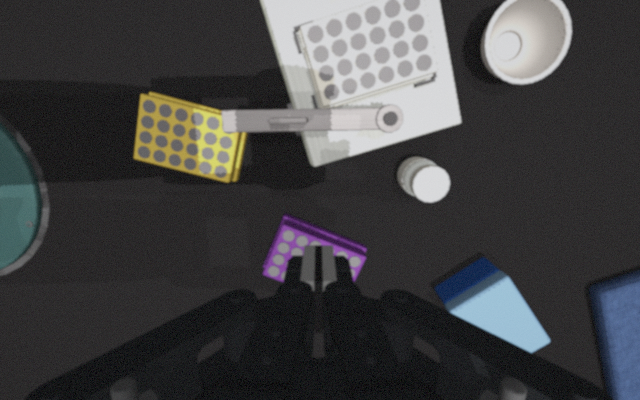

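The wrist view shows the strap pivot at (390,117), the strap tip at (226,121), the tab at (289,120), shaker corners at (316,166) and (461,122), and the white block under the strap. I'll refine the shaker pose from these.

```bash
python3 - <<'E'
from h import *
o,c=pickle.load(open("w1.pkl","rb"))
obs=[((0,-70,108),(390,117)),((-95,-105,53),(316,166)),((95,-105,53),(461,122)),((-64,-43,94),(320,106)),((-64,43,94),(301,27)),((64,-43,94),(434,72))]
f=lambda p:np.concatenate([proj(c,sh(p,P))[0]-uv for P,uv in obs])
r=least_squares(f,[0.6,0,0],loss="soft_l1",x_scale=[.1,.1,.1]); p=r.x
print(p);print(r.fun.reshape(-1,2).round(1))
piv=ray(c,(390,117),.108); print("piv",piv, sh(p,(0,-70,108)))
for uv,z in (((226,121),.106),((289,120),.138)):
    q=ray(c,uv,z);v=q-piv;print(q,np.hypot(*v[:2]),np.arctan2(v[1],v[0])-p[2]-np.pi/2)
im=cv2.resize(c["img"][0:200,200:480,::-1],None,fx=2.8,fy=2.8,interpolation=cv2.INTER_CUBIC);cv2.imwrite("pics/w1c.png",im)
E
```

```text
[ 0.6033155  -0.05799996 -0.08549167]
[[-0.6 -0.4]
 [-5.8  1.7]
 [ 4.4  0.8]
 [ 0.6  2.5]
 [-5.  -7.1]
 [ 8.5 -0.4]]
piv [ 0.59774931 -0.12834129  0.108     ] [ 0.59733837 -0.12774431  0.108     ]
[ 0.44187989 -0.07230258  0.106     ] 0.16563698877684369 1.3111543726520605
[ 0.50477366 -0.09515264  0.138     ] 0.0987216127800757 1.3134255638997998
```

View pics/w1c.png

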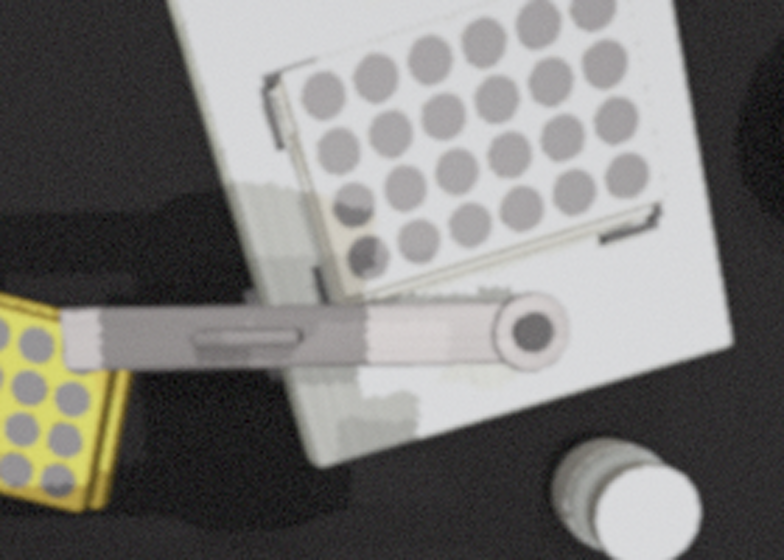

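```bash
python3 - <<'E'
from h import *
from rig import bot
o,c=pickle.load(open("w1.pkl","rb"))
def ang(a,b,z):
    v=ray(c,b,z)-ray(c,a,z);return np.degrees(np.arctan2(v[1],v[0])),np.hypot(*v[:2])
k=lambda u,v:(200+u/2.8,v/2.8)
print("plat x edge",ang((316,166),(461,122),.053),"block x",ang(k(342,300),k(658,205),.094),"wells row",ang(k(368,257),k(628,176),.094),ang(k(323,96),k(593,8),.094),"left edge plat",ang(k(318,467),k(170,0),.053),"block y",ang(k(342,300),k(283,80),.094), "wells y",ang(k(368,257),k(323,96),.094))
o=bot.get_obs();rows(o,[.4918,-.1268,.3],70.4,2)
E
```

```text
plat x edge (np.float64(-4.146495959491646), np.float64(0.17774921784095332)) block x (np.float64(-5.028183031588126), np.float64(0.11850020021346157)) wells row (np.float64(-4.631639539803841), np.float64(0.09670872471604879)) (np.float64(-4.686493224215378), np.float64(0.0964446252284817)) left edge plat (np.float64(86.18623648935916), np.float64(0.18786725007317673)) block y (np.float64(84.6855796937713), np.float64(0.07648385861674628)) wells y (np.float64(85.89077340603826), np.float64(0.05587976749928544))
yaw0 68.75
{"xyz":[16.2, -13.6, 0.7],"angular":[0,0,-0.8],"grip":0},
{"xyz":[16.4, -13.4, 0.7],"angular":[0,0,-0.8],"grip":0}
```

Emit:
play_rows --plan '[{"xyz": [16,-14,0],"angular": [0,0,-0.8],"grip": 0},{"xyz": [16,-14,0],"angular": [0,0,-0.8],"grip": 0},{"xyz": [0,0,40],"angular": [0,0,0],"grip": 0},{"xyz": [0,0,40],"angular": [0,0,0],"grip": 0},{"xyz": [0,0,35],"angular": [0,0,0],"grip": 0},{"xyz": [0,0,0],"angular": [0,0,0],"grip": 0}]'

```text
t: 2.95
eef_pos: [0.4868, -0.1226, 0.1851]
orientation: [0.817, 0.576, 0.001, -0.002]
contact_force: [1.2, 0.9, -0.4]
opening: 0.001
```

```bash
python3 snap.py w2; python3 - <<'E'
from h import *
from rig import bot
o=bot.get_obs();rows(o,[.4918,-.1268,.115],70.4,3)
E
```

```text
2.95 [ 0.48675154 -0.12259139  0.18513013] [ 1.15442463  0.90536167 -0.36989218]
yaw0 70.38
{"xyz":[-0.8, 1.8, 24.0],"angular":[0,0,-0.0],"grip":0},
{"xyz":[-0.8, 1.8, 24.0],"angular":[0,0,-0.0],"grip":0},
{"xyz":[-0.8, 1.8, 24.0],"angular":[0,0,-0.0],"grip":0}
```

View pics/w2.png

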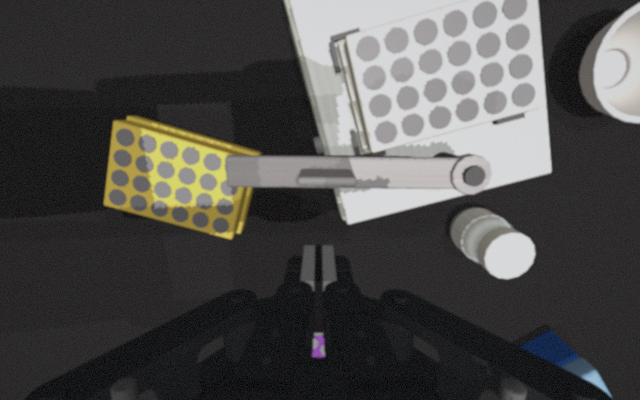

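The fingertips at (319,248) sit on the open side of the strap, and the tab is at (327,175), directly ahead. Next I descend beside it.

Emit:
play_rows --plan '[{"xyz": [-1,2,25],"angular": [0,0,0],"grip": 0},{"xyz": [-1,2,25],"angular": [0,0,0],"grip": 0},{"xyz": [0,2,20],"angular": [0,0,0],"grip": 0},{"xyz": [0,0,0],"angular": [0,0,0],"grip": 0}]'

```text
t: 3.5
eef_pos: [0.4954, -0.1267, 0.1236]
orientation: [0.817, 0.576, 0.005, 0.003]
contact_force: [-0.8, 0.1, 0.0]
opening: -0.0
```

```bash
python3 - <<'E'
from h import *
from rig import bot
o=bot.get_obs();rows(o,[.4918,-.1268,.115],70.4,1)
v=o["eef_pos"][:2]-[.5975,-.128];print(o["eef_pos"],np.hypot(*v)*1000,np.degrees(np.arctan2(v[1],v[0])))
E
```

```text
yaw0 70.4
{"xyz":[-1.2, -3.4, 8.6],"angular":[0,0,-0.0],"grip":0}
[ 0.49537722 -0.12674717  0.12363111] 102.1304651749598 179.29714012031084
```

Emit:
play_rows --plan '[{"xyz": [0,-2,9],"angular": [0,0,0],"grip": 0},{"xyz": [6,-1,0],"angular": [0,0,0],"grip": 0},{"xyz": [6,0,0],"angular": [0,0,0],"grip": 0},{"xyz": [5,0,0],"angular": [0,0,0],"grip": 0},{"xyz": [3,0,0],"angular": [0,0,0],"grip": 0},{"xyz": [8,-1,0],"angular": [0,0,4],"grip": 0},{"xyz": [8,-1,0],"angular": [0,0,4.5],"grip": 0},{"xyz": [8,-1,0],"angular": [0,0,4.5],"grip": 0}]'

```text
t: 4.5
eef_pos: [0.5081, -0.0822, 0.1177]
orientation: [0.879, 0.477, 0.007, 0.004]
contact_force: [-0.0, -2.0, -0.5]
opening: -0.002
```

```bash
cat > st.py <<'E'
from h import *
from rig import bot
o=bot.get_obs(); M=R.from_quat(o["orientation"]).as_matrix()
d=M.T@np.r_[np.array([.5975,-.128])-o["eef_pos"][:2],0]*1000
print(o["t"],o["eef_pos"].round(4),"yaw",np.degrees(np.arctan2(M[1,0],M[0,0])).round(1),"pivot in tool",d.round(1),"F",o["contact_force"].round(1),"F tool",(M.T@o["contact_force"]).round(1),"j",o["joint_pos"].round(2))
E
python3 st.py; python3 snap.py w3
```

```text
4.5 [ 0.5081 -0.0822  0.1177] yaw 57.0 pivot in tool [ 10.3 100.    1.5] F [-0.  -2.  -0.5] F tool [-1.7  1.1  0.5] j [-0.21 -0.2   1.93  0.    1.39  0.36]
4.5 [ 0.5080514  -0.08220664  0.11773547] [-0.01015851 -1.98162592 -0.48358428]
```

View pics/w3.png

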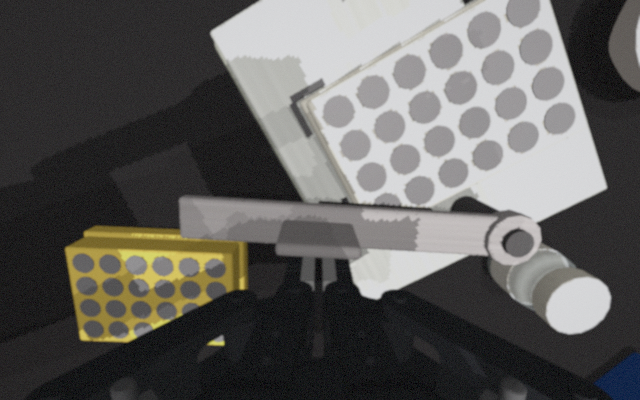

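The finger is on the tab at (320,238) with about 2 N, and the strap is swinging. I'll continue the arc.

Emit:
play_rows --plan '[{"xyz": [8,0,0],"angular": [0,0,4],"grip": 0},{"xyz": [8,-1,0],"angular": [0,0,4.5],"grip": 0},{"xyz": [8,-1,0],"angular": [0,0,4.5],"grip": 0},{"xyz": [8,-1,0],"angular": [0,0,4.5],"grip": 0},{"xyz": [8,-1,0],"angular": [0,0,4.5],"grip": 0},{"xyz": [8,-1,0],"angular": [0,0,4.5],"grip": 0}]'

```text
t: 5.3
eef_pos: [0.5384, -0.0435, 0.1184]
orientation: [0.966, 0.258, 0.007, 0.003]
contact_force: [-1.4, -1.2, 0.1]
opening: -0.002
```

```bash
python3 st.py
```

```text
5.3 [ 0.5384 -0.0435  0.1184] yaw 29.9 pivot in tool [  9.  102.7   1.1] F [-1.4 -1.2  0.1] F tool [-1.8  0.4 -0.1] j [-0.13 -0.14  1.88 -0.    1.39  0.92]
```

Emit:
play_rows --plan '[{"xyz": [8,0,0],"angular": [0,0,4.5],"grip": 0},{"xyz": [8,0,0],"angular": [0,0,4.5],"grip": 0},{"xyz": [8,0,0],"angular": [0,0,4.5],"grip": 0},{"xyz": [8,0,0],"angular": [0,0,4.5],"grip": 0},{"xyz": [7,0,0],"angular": [0,0,4],"grip": 0}]'

```text
t: 5.92
eef_pos: [0.5749, -0.0284, 0.1184]
orientation: [0.998, 0.067, 0.006, 0.001]
contact_force: [-1.4, 1.0, -0.0]
opening: 0.002
```

```bash
python3 st.py; python3 snap.py w4
```

```text
5.925 [ 0.5749 -0.0284  0.1184] yaw 7.7 pivot in tool [  9.2 101.7   0.4] F [-1.4  1.  -0. ] F tool [-1.3 -1.2  0. ] j [-0.09 -0.05  1.8  -0.    1.38  1.34]
5.925 [ 0.5748803  -0.02844247  0.11844675] [-1.40654791  1.01377861 -0.03220161]
```

View pics/w4.png

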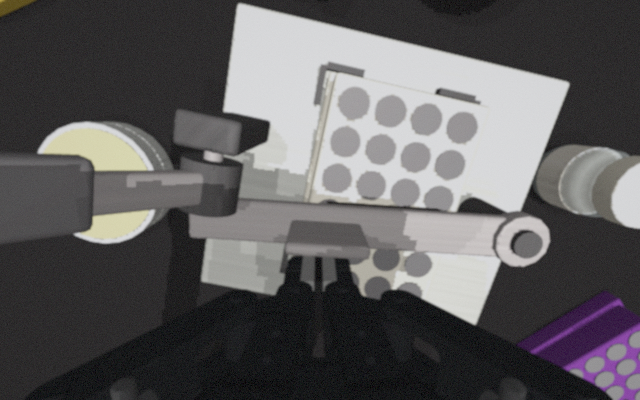

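The strap tip is already passing under the cam at (210,215), with about 10° to go. I'll continue in smaller steps.

Emit:
play_rows --plan '[{"xyz": [5,0,0],"angular": [0,0,2.8],"grip": 0},{"xyz": [5,0,0],"angular": [0,0,2.8],"grip": 0},{"xyz": [4,0,0],"angular": [0,0,2.5],"grip": 0},{"xyz": [3,0,0],"angular": [0,0,2],"grip": 0},{"xyz": [3,0,0],"angular": [0,0,2],"grip": 0}]'

```text
t: 6.6
eef_pos: [0.5903, -0.0261, 0.1182]
orientation: [0.999, -0.038, -0.001, -0.001]
contact_force: [-42.7, 5.5, 22.5]
opening: 0.004
```

```bash
python3 st.py
```

```text
6.6 [ 0.5903 -0.0261  0.1182] yaw -4.3 pivot in tool [ 14.9 101.   -0.2] F [-42.7   5.5  22.5] F tool [-43.   -2.3 -22.4] j [-0.09 -0.01  1.76  0.    1.4   1.56]
```

Emit:
play_rows --plan '[{"xyz": [-2,0,0],"angular": [0,0,0],"grip": 0}]'

```text
t: 6.72
eef_pos: [0.5878, -0.0259, 0.1184]
orientation: [0.999, -0.037, -0.002, -0.001]
contact_force: [-0.1, -0.8, 0.0]
opening: 0.003
```

```bash
python3 st.py; python3 snap.py w5; python3 - <<'E'
from h import *
from rig import optics
for n,(x0,y0,x1,y1) in {"top":(270,130,430,290),"side":(220,150,420,300)}.items():
    c=optics.capture(n); pickle.dump(c,open(n+"5.pkl","wb"))
    im=c["img"][y0:y1,x0:x1,::-1]
    cv2.imwrite(f"pics/{n}5c.png",cv2.resize(im,None,fx=3.75,fy=3.75,interpolation=cv2.INTER_CUBIC))
E
```

```text
6.725 [ 0.5878 -0.0259  0.1184] yaw -4.2 pivot in tool [ 17.2 101.1  -0.2] F [-0.1 -0.8  0. ] F tool [-0.1  0.8 -0. ] j [-0.09 -0.02  1.76  0.    1.4   1.56]
6.725 [ 0.58782126 -0.02592321  0.11837514] [-0.12139835 -0.76841854  0.00608036]
```

View pics/w5.png

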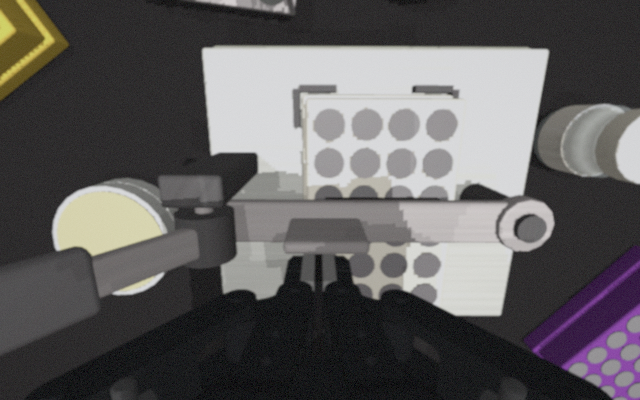

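View pics/side5c.png

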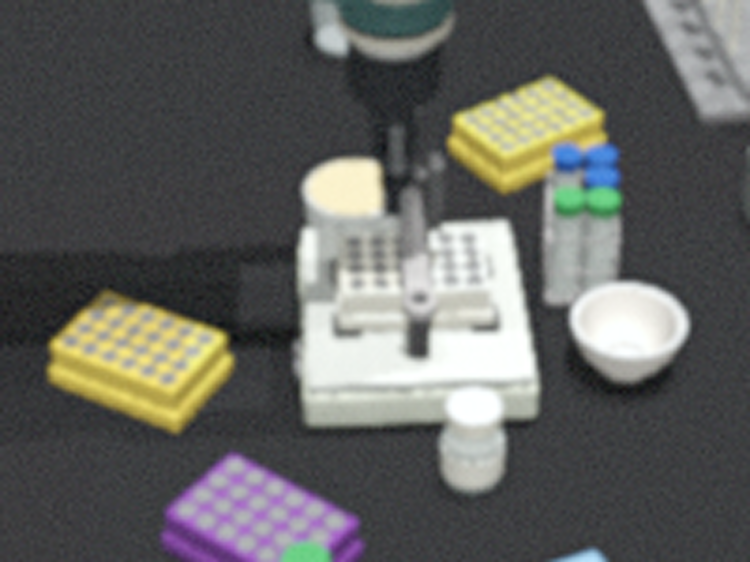

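View pics/top5c.png

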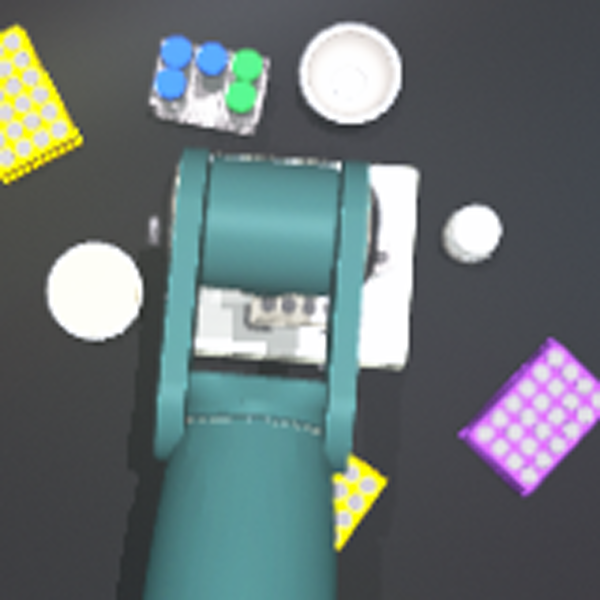

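The strap is now parallel to the shaker edge and against the catch column at (208,180). The force spike marked the stop. I'll do one gentle re-seat and then back away.

Emit:
play_rows --plan '[{"xyz": [1,0,0],"angular": [0,0,0],"grip": 0},{"xyz": [1,0,0],"angular": [0,0,0],"grip": 0},{"xyz": [1,0,0],"angular": [0,0,0],"grip": 0}]'

```text
t: 7.25
eef_pos: [0.5899, -0.0262, 0.1183]
orientation: [0.999, -0.036, -0.003, -0.001]
contact_force: [-17.1, 1.8, 8.2]
opening: -0.0
```

```bash
python3 st.py
```

```text
7.25 [ 0.5899 -0.0262  0.1183] yaw -4.2 pivot in tool [ 15.  101.   -0.2] F [-17.1   1.8   8.2] F tool [-17.2  -0.5  -8.1] j [-0.09 -0.01  1.76  0.    1.4   1.56]
```

Emit:
play_rows --plan '[{"xyz": [-4,0,0],"angular": [0,0,0],"grip": 0},{"xyz": [-12,0,0],"angular": [0,0,0],"grip": 0},{"xyz": [-10,0,-30],"angular": [0,0,0],"grip": 0},{"xyz": [-20,0,-50],"angular": [0,0,0],"grip": 0},{"xyz": [-30,0,-50],"angular": [0,0,0],"grip": 0},{"xyz": [-20,-20,-20],"angular": [0,0,0],"grip": 0},{"xyz": [0,0,0],"angular": [0,0,0],"grip": 0}]'

```text
t: 8.12
eef_pos: [0.491, 0.001, 0.2728]
orientation: [0.999, -0.036, -0.003, -0.001]
contact_force: [0.1, -0.7, 0.0]
opening: -0.002
```

```bash
python3 st.py; python3 snap.py w6
```

```text
8.125 [0.491  0.001  0.2728] yaw -4.1 pivot in tool [115.6 120.9  -0.9] F [ 0.1 -0.7  0. ] F tool [ 0.2  0.7 -0. ] j [-0.05 -0.29  1.76  0.    1.68  1.59]
8.125 [0.49095236 0.00095222 0.27281824] [ 0.11673018 -0.72144869  0.00110338]
```

View pics/w6.png

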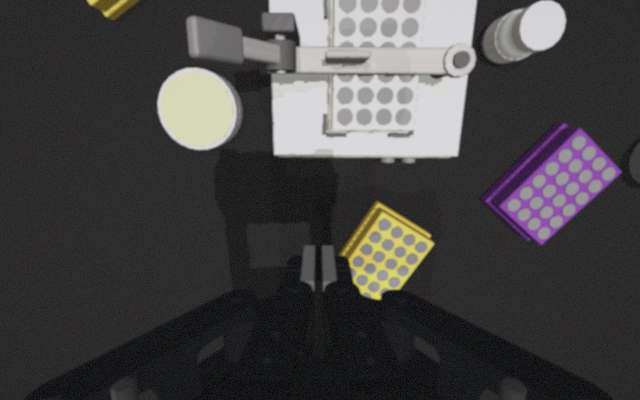

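The strap runs straight from the pivot at (458,60) to under the cam at (285,58). The lever and pad are at (215,40). Now I check the strap angle numerically and locate the lever.

```bash
python3 - <<'E'
from h import *
o,c=pickle.load(open("w6.pkl","rb"))
def ang(a,b,z):
    v=ray(c,b,z)-ray(c,a,z);return np.degrees(np.arctan2(v[1],v[0])).round(2),np.hypot(*v[:2]).round(4)
print("plat",ang((459,157),(274,156),.053)," strap",ang((458,60),(300,60),.107), "tab",ang((369,58),(327,57),.138))
print("piv",ray(c,(458,60),.108))
yaw=np.radians(-4.4); px,py=ray(c,(458,60),.108)[:2]
p=[px-.07*np.sin(-yaw)*-1*-1,0,yaw]
# pivot = origin + R(0,-70)
p=[px+ (-.07)*np.sin(yaw), py+.07*np.cos(yaw), yaw]
print("origin",p)
print("axle",sh(p,(0,85,121)),proj(c,sh(p,(0,85,121))))
for q in (0,.05,.1,.15,.2,.25):
    a=1.08-q; tip=(0,85+88*np.cos(a)-9*np.sin(a)*0,121+88*np.sin(a)); pad=(0,85+68*np.cos(a)-9*np.sin(a),121+68*np.sin(a)+9*np.cos(a))
    print(q,proj(c,sh(p,[tip,pad])).round(1).tolist(),sh(p,pad).round(4))
im=cv2.resize(c["img"][0:140,160:480,::-1],None,fx=2.5,fy=2.5,interpolation=cv2.INTER_CUBIC);cv2.imwrite("pics/w6c.png",im)
E
```

```text
plat (np.float64(85.62), np.float64(0.2068))  strap (np.float64(85.94), np.float64(0.1388)) tab (np.float64(84.66), np.float64(0.0331))
piv [ 0.59685274 -0.12831094  0.108     ]
origin [np.float64(0.6022230694537742), np.float64(-0.05851724834362551), np.float64(-0.07679448708775051)]
axle [0.60874419 0.02623224 0.121     ] [[279.23004313  56.421034  ]]
0 [[195.8, 34.9], [230.2, 39.8]] [0.6106 0.0503 0.1852]
0.05 [[190.8, 35.7], [225.9, 40.2]] [0.6108 0.0534 0.1839]
0.1 [[186.3, 36.5], [221.7, 40.6]] [0.6111 0.0565 0.1825]
0.15 [[182.2, 37.4], [217.8, 41.1]] [0.6113 0.0596 0.1809]
0.2 [[178.5, 38.3], [214.2, 41.6]] [0.6115 0.0625 0.1791]
0.25 [[175.2, 39.3], [210.8, 42.2]] [0.6118 0.0654 0.1773]
```

View pics/w6c.png

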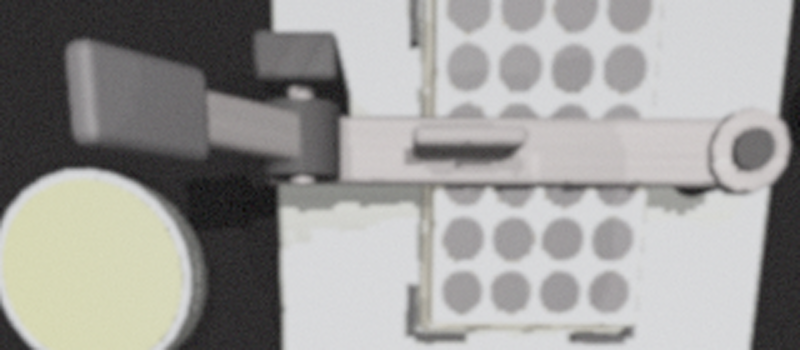

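The strap reads 85.9° against 85.6° for the platform edge, which is home within measurement noise. The lever is at about 0.13, and the pad middle is at about (0.611, 0.058, 0.181). Next I go above it.

```bash
python3 - <<'E'
from h import *
from rig import bot
rows(bot.get_obs(),[.611,.050,.225],-4.4,4)
p=[.6022,-.0585,-.0768]
for q in np.arange(.1,1.06,.1):
    a=1.08-q; y=85+70*np.cos(a)-9*np.sin(a)-7.5; z=121+70*np.sin(a)+9*np.cos(a)
    print(q.round(1),round(y,1),round(z,1),sh(p,(0,y,z)).round(4))
E
```

```text
yaw0 -4.14
{"xyz":[29.0, -14.5, 11.7],"angular":[0,0,0.1],"grip":0},
{"xyz":[28.9, -14.5, 11.7],"angular":[0,0,0.1],"grip":0},
{"xyz":[28.9, -14.6, 11.7],"angular":[0,0,0.1],"grip":0},
{"xyz":[28.9, -14.6, 11.7],"angular":[0,0,0.1],"grip":0}
0.1 109.0 184.1 [0.6106 0.0502 0.1841]
0.2 115.2 180.7 [0.611  0.0563 0.1807]
0.3 120.9 176.6 [0.6115 0.0621 0.1766]
0.4 126.3 172.0 [0.6119 0.0674 0.172 ]
0.5 131.1 166.9 [0.6123 0.0722 0.1669]
0.6 135.4 161.3 [0.6126 0.0765 0.1613]
0.7 139.2 155.3 [0.6129 0.0803 0.1553]
0.8 142.3 149.0 [0.6131 0.0834 0.149 ]
0.9 144.8 142.4 [0.6133 0.0858 0.1424]
1.0 146.6 135.6 [0.6134 0.0876 0.1356]
```

Emit:
play_rows --plan '[{"xyz": [29,-14,5],"angular": [0,0,0],"grip": 0},{"xyz": [29,-14,8],"angular": [0,0,0],"grip": 0},{"xyz": [29,-14,12],"angular": [0,0,0],"grip": 0},{"xyz": [29,-14,12],"angular": [0,0,0],"grip": 0},{"xyz": [0,0,0],"angular": [0,0,0],"grip": 0}]'

```text
t: 8.8
eef_pos: [0.6142, 0.0469, 0.2258]
orientation: [0.999, -0.037, -0.006, -0.0]
contact_force: [-0.5, -0.6, -0.1]
opening: 0.003
```

```bash
python3 st.py; python3 snap.py w7;  python3 - <<'E'
from h import *
from rig import bot
rows(bot.get_obs(),[.611,.050,.190],-4.4,4)
E
```

```text
8.8 [0.6142 0.0469 0.2258] yaw -4.2 pivot in tool [-3.800e+00  1.756e+02  1.000e-01] F [-0.5 -0.6 -0.1] F tool [-0.4  0.6  0.1] j [ 0.03 -0.    1.57  0.    1.58  1.68]
8.8 [0.61419666 0.04689355 0.22583821] [-0.47725694 -0.5632238  -0.06954319]
yaw0 -4.23
{"xyz":[-0.7, -0.8, 9.2],"angular":[0,0,0.0],"grip":0},
{"xyz":[-0.7, -0.8, 9.2],"angular":[0,0,0.0],"grip":0},
{"xyz":[-0.7, -0.8, 9.2],"angular":[0,0,0.0],"grip":0},
{"xyz":[-0.7, -0.8, 9.2],"angular":[0,0,0.0],"grip":0}
```

View pics/w7.png

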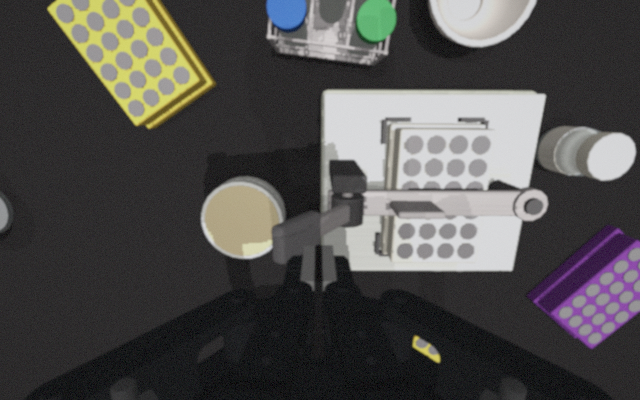

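The fingertips at (318,255) are poised over the inner half of the pad at (300,235). I'll descend in small steps.

Emit:
play_rows --plan '[{"xyz": [-1,-1,10],"angular": [0,0,0],"grip": 0},{"xyz": [-1,-1,10],"angular": [0,0,0],"grip": 0},{"xyz": [-1,-1,10],"angular": [0,0,0],"grip": 0},{"xyz": [0,0,6],"angular": [0,0,0],"grip": 0}]'

```text
t: 9.35
eef_pos: [0.6089, 0.0488, 0.1887]
orientation: [0.999, -0.037, -0.006, 0.0]
contact_force: [0.2, -0.3, 0.5]
opening: -0.001
```

```bash
python3 st.py
```

```text
9.35 [0.6089 0.0488 0.1887] yaw -4.3 pivot in tool [1.800e+00 1.771e+02 1.000e-01] F [ 0.2 -0.3  0.5] F tool [ 0.2  0.2 -0.5] j [ 0.04 -0.    1.63  0.    1.52  1.68]
```

Emit:
play_rows --plan '[{"xyz": [1,-4,4],"angular": [0,0,0],"grip": 0},{"xyz": [0,-4,4],"angular": [0,0,0],"grip": 0},{"xyz": [0,-6,4],"angular": [0,0,0],"grip": 0},{"xyz": [0,-5,5],"angular": [0,0,0],"grip": 0}]'

```text
t: 9.85
eef_pos: [0.6116, 0.0683, 0.1718]
orientation: [0.999, -0.038, -0.005, 0.0]
contact_force: [-1.4, -1.2, 2.8]
opening: 0.0
```

```bash
python3 st.py; python3 snap.py w8
```

```text
9.85 [0.6116 0.0683 0.1718] yaw -4.3 pivot in tool [  0.7 196.8   0.2] F [-1.4 -1.2  2.8] F tool [-1.4  1.3 -2.8] j [0.07 0.01 1.64 0.   1.49 1.72]
9.85 [0.6115767  0.06830833 0.17182636] [-1.44469028 -1.21438301  2.80474472]
```

View pics/w8.png

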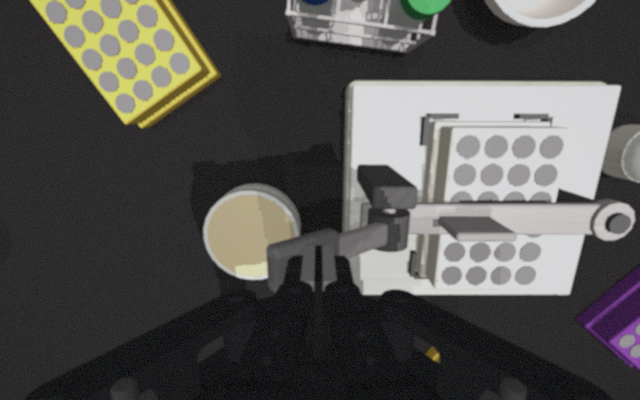

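The lever is moving down under about 3 N, with the tip on the pad at (320,245). Continuing along the arc.

Emit:
play_rows --plan '[{"xyz": [0,-5,6],"angular": [0,0,0],"grip": 0},{"xyz": [0,-4,6],"angular": [0,0,0],"grip": 0},{"xyz": [0,-3,6],"angular": [0,0,0],"grip": 0},{"xyz": [0,-3,7],"angular": [0,0,0],"grip": 0}]'

```text
t: 10.4
eef_pos: [0.6128, 0.0854, 0.1451]
orientation: [0.999, -0.037, -0.004, -0.0]
contact_force: [0.1, -2.4, 3.5]
opening: 0.003
```

```bash
python3 st.py
```

```text
10.4 [0.6128 0.0854 0.1451] yaw -4.3 pivot in tool [  0.7 213.9  -0. ] F [ 0.1 -2.4  3.5] F tool [ 0.2  2.4 -3.5] j [0.1  0.04 1.67 0.   1.45 1.74]
```

Emit:
play_rows --plan '[{"xyz": [0,-1,5],"angular": [0,0,0],"grip": 0},{"xyz": [0,-1,4],"angular": [0,0,0],"grip": 0},{"xyz": [0,0,3],"angular": [0,0,0],"grip": 0}]'

```text
t: 10.78
eef_pos: [0.6134, 0.0881, 0.1342]
orientation: [0.999, -0.037, -0.003, -0.001]
contact_force: [-10.8, -0.7, 36.0]
opening: 0.001
```

```bash
python3 st.py
```

```text
10.775 [0.6134 0.0881 0.1342] yaw -4.3 pivot in tool [ 2.000e-01  2.167e+02 -3.000e-01] F [-10.8  -0.7  36. ] F tool [-11.    1.5 -35.9] j [0.1  0.04 1.68 0.   1.43 1.75]
```

The stop is reached at z 0.134 (predicted 0.1356) with 36 N. One more firm press, then straight up and away.

Emit:
play_rows --plan '[{"xyz": [0,0,1.5],"angular": [0,0,0],"grip": 0},{"xyz": [0,0,0],"angular": [0,0,0],"grip": 0}]'

```text
t: 11.02
eef_pos: [0.6132, 0.0879, 0.1354]
orientation: [0.999, -0.037, -0.003, -0.001]
contact_force: [-2.5, -0.9, 2.6]
opening: -0.005
```

```bash
python3 st.py
```

```text
11.025 [0.6132 0.0879 0.1354] yaw -4.3 pivot in tool [ 4.000e-01  2.164e+02 -2.000e-01] F [-2.5 -0.9  2.6] F tool [-2.4  1.1 -2.6] j [0.1  0.04 1.68 0.   1.43 1.75]
```

Emit:
play_rows --plan '[{"xyz": [0,0,-5],"angular": [0,0,0],"grip": 0},{"xyz": [0,0,-15],"angular": [0,0,0],"grip": 0},{"xyz": [0,0,-30],"angular": [0,0,0],"grip": 0},{"xyz": [-20,0,-40],"angular": [0,0,0],"grip": 0},{"xyz": [-40,20,-30],"angular": [0,0,0],"grip": 0},{"xyz": [-40,20,0],"angular": [0,0,0],"grip": 0},{"xyz": [-30,20,0],"angular": [0,0,0],"grip": 0},{"xyz": [0,0,0],"angular": [0,0,0],"grip": 0}]'

```text
t: 12.02
eef_pos: [0.4757, 0.036, 0.2643]
orientation: [0.999, -0.037, -0.003, -0.0]
contact_force: [0.3, -0.1, 1.2]
opening: 0.003
```

```bash
python3 st.py; python3 snap.py w9; python3 - <<'E'
from h import *
from rig import optics
c=optics.capture("side"); pickle.dump(c,open("side9.pkl","wb"))
cv2.imwrite("pics/side9c.png",cv2.resize(c["img"][150:300,220:420,::-1],None,fx=3.75,fy=3.75,interpolation=cv2.INTER_CUBIC))
E
```

```text
12.025 [0.4757 0.036  0.2643] yaw -4.3 pivot in tool [133.7 154.5  -0.7] F [ 0.3 -0.1  1.2] F tool [ 0.3  0.  -1.2] j [ 0.02 -0.33  1.8   0.    1.68  1.67]
12.025 [0.47566439 0.03600448 0.26430331] [ 0.32753196 -0.05818157  1.16169279]
```

View pics/w9.png

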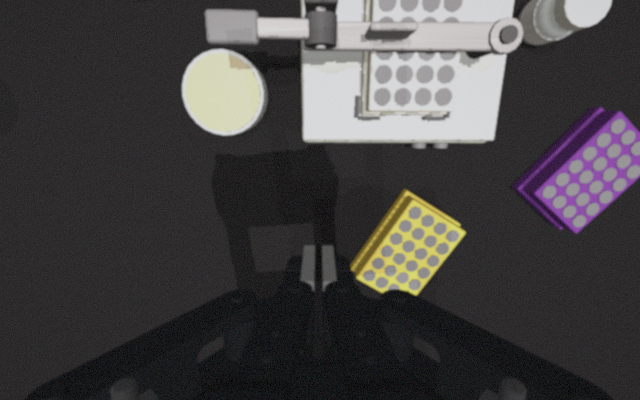

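View pics/side9c.png

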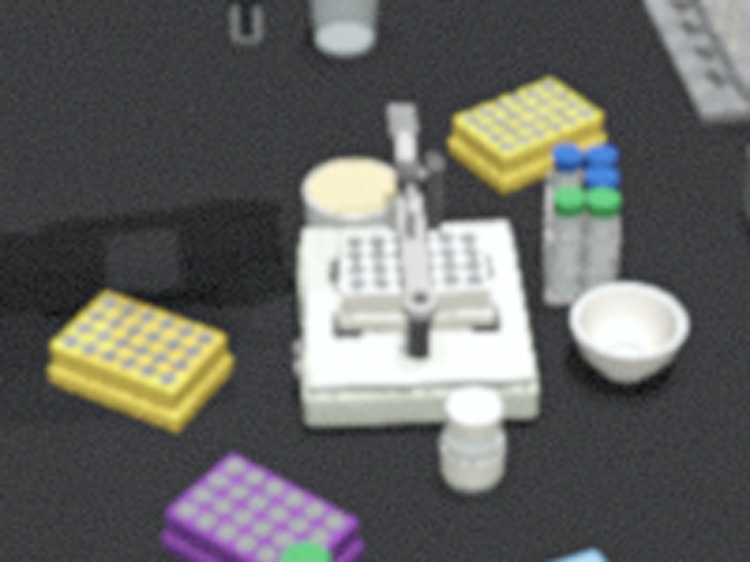

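```bash
python3 - <<'E'
from h import *
o,c=pickle.load(open("w9.pkl","rb")); s=pickle.load(open("side9.pkl","rb"))
p=[.6022,-.0585,-.0768]
for q in (.7,.8,.9,.95,1.):
    a=1.08-q; P=[(0,85+l*np.cos(a)-h*np.sin(a),121+l*np.sin(a)+h*np.cos(a)) for l,h in((88,9),(88,0),(48,9))]+[(0,85,121)]
    print(q,proj(c,sh(p,P)).round(1).tolist(),((proj(s,sh(p,P))-[220,150])*3.75).round().tolist())
def ang(a,b,z):
    v=ray(c,b,z)-ray(c,a,z);return np.degrees(np.arctan2(v[1],v[0])).round(2),np.hypot(*v[:2]).round(4)
print("plat",ang((494,140),(304,142),.053),"strap",ang((506,35),(340,36),.107))
E
```

```text
0.7 [[203.0, 15.5], [202.4, 19.0], [261.8, 21.6], [319.1, 30.6]] [[400.0, 82.0], [399.0, 88.0], [402.0, 120.0], [405.0, 172.0]]
0.8 [[201.7, 18.8], [202.4, 22.1], [259.5, 23.1], [319.1, 30.6]] [[399.0, 88.0], [399.0, 94.0], [402.0, 122.0], [405.0, 172.0]]
0.9 [[201.7, 22.0], [203.6, 25.2], [257.9, 24.7], [319.1, 30.6]] [[399.0, 94.0], [399.0, 101.0], [402.0, 125.0], [405.0, 172.0]]
0.95 [[202.2, 23.6], [204.7, 26.7], [257.3, 25.5], [319.1, 30.6]] [[399.0, 97.0], [399.0, 105.0], [402.0, 127.0], [405.0, 172.0]]
1.0 [[203.0, 25.1], [206.0, 28.1], [257.0, 26.3], [319.1, 30.6]] [[399.0, 100.0], [399.0, 108.0], [402.0, 129.0], [405.0, 172.0]]
plat (np.float64(86.38), np.float64(0.2047)) strap (np.float64(86.16), np.float64(0.1393))
```

The lever pixels match the fully-down prediction: pad inner end at 257, end at about (206,27), side-view tip row about 103. The strap reads 86.2° against 86.4° for the platform, and nothing else has moved. Handing in.

```bash
python3 -c "
from rig import bot
print(bot.finish_job())"
```

```text
the job is handed in; nothing more can be done
None
```

I pushed the strap home first, then pushed the cam lever fully down, and handed the job in at about 12 s. The hand-in gave no verdict.

- **Strap:** I swung it from about 1.30 rad with the side of the shut fingers on the tab. It hit its stop with a contact peak of 43 N, and I then re-seated it gently at 17 N. With the arm clear, the strap measured within 0.3° of the platform edge.
- **Lever:** I then pressed the thumb pad along its arc until it met its stop at 36 N. The tip height there was 134 mm, against about 136 mm predicted for fully down. The last wrist and side pictures fit 1.0 rad, though those views alone could not tell 0.95 from 1.0. The stop force is the firmer evidence.
- **Surroundings:** In the last pictures the block is still in its nest and the bystanders in view look unmoved. The bottle, tip box and beaker were out of view or only partly in it. The arm ended clear, touching nothing.
- **Disagreements:** The first overhead fit of the shaker was about 6 mm off in x from the wrist view, so I used the wrist values. The block and platform also looked about 5% smaller than their stated sizes in the first wrist view. I put that down to rounded edges and did not check it further.

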